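# Turn the tester turntable until the dropper bottle faces front

## Robot

A 6-joint arm with a two-finger parallel gripper is mounted at the origin on a cart in front of the work surface, level with it; the furniture and walls round the work are solid. World frame = base frame: x ahead of the robot, y to its left, z up, the work surface at z = 0. Lengths are in m, angles in rad, forces in N, time in s.
With the tool pointing down it reaches from about 0.375 to 0.9 m from the base axis. Payload 3.1 kg.
Tool frame: the origin (TCP) lies midway between the tips of the shut fingers; the grasp point (between the pads) lies 19 mm behind it; x points along the fingers, z is the direction in which the jaws open and shut, and the axes are right-handed (so a half turn about x gives the same grasp; the last joint's range is limited). The gripper opens to 85 mm and grips with 20 to 120 N. Pads are 22 mm wide; open, the fingers measure 114 mm over their backs; the gripper's body (76 mm by 85 mm) begins 54 mm behind the grasp point. The pads swing forward as they close: fully open they stand 13 mm farther back than shut.
Start: joints at [-0.178, 0.527, 1.433, -0, 1.181, -0.178], TCP at [0.625, 0, 0.231] pointing down, gripper open.
Joint ranges: [-3.08, 3.08], [-0.75, 2.2], [0.22, 2.44], [-1.43, 4.57], [0, 2.65], [-2.85, 2.85]. Speed limits (rad/s): [2.79, 2.79, 3.14, 3.14, 3.14, 3.14].

## Interface

Orientations are given as a unit quaternion [x, y, z, w].
In Python, from station import status, snapshot, camera_params, ticket gives the robot as it stands.
- The arm moves only by the tool arm_command, never from a script. Its argument "series" is a list that holds one entry, the list of rows, each a list of 4 numbers: the shift along the tool's x, y, z in mm, then the turn about the tool's x in rad. A call has 1 to 10 rows; each row shifts and turns the commanded pose from where the row before left it, along the tool's axes as they then stand; what a row does not reach is not made up. A row lasts 1/10 s, in which the tool goes at most 50 mm and 8.59 degrees, less where a joint would pass 70% of its speed; a pose out of reach is approached as far as the arm can. A call is refused whole if a number of a shift passes 50 or a number of a turn 0.15, either way. A call with a gripper value outside its range is refused whole. "jaw" is the opening in per cent of the stroke, from 0 (shut) to 100 (fully open), set as the call begins (left out, the last holds). The fingers move at their own pace and stop on an object; "force" is the grip in N (left out, the last holds). Time passes only in rows, so rows that do not move let the fingers close. It gives the time, the measured TCP pose, the force and the opening at its end, in the units of the state.
- status.sense(): the state, without advancing time (a new reading comes with each control period).
- snapshot(name): name is "scene" or "side" or "wrist"; returns the picture (400x640x3 uint8, red, green, blue); there is no depth.
- camera_params(name): a dict with "fovy" (degrees; the focal length in pixels is half the picture's height over the tangent of half this angle, whatever the lens; pixels are square), "cx", "cy" (the principal point, pixels), "k1" (the pictures are not rectified: a ray, as slopes to the right and down, at radius r is drawn at 1 + k1 r^2 times it, then the intrinsics apply), "extrinsics" (4x4, takes a point from camera to world coordinates); the wrist camera has in their place "mount" (4x4, takes a point from camera to tool coordinates, whose origin is the TCP and whose axes are the tool frame's). Camera axes: x right, y down, z forward; pixel columns grow to the right and rows downward; lengths in m; the calibration is good to about 2 mm. A picture is of the moment at which its call begins: read the wrist's pose just before it. camera_params takes no time and is no camera call.
- ticket.sign_off(): hands the job in, once; it reports no verdict.
The state is a dict: "t": time; "q": joint angles; "qd": joint speeds; "tau": joint torques, N m; "tcp_pos": TCP position; "tool_rot": TCP orientation; "force": force on the tool from outside, world axes, zero at the start; "ft_torque": the same for the moment, N m; "finger_gap": opening from 0.0 (shut) to 1.0 (fully open).
Only numpy, scipy, OpenCV 4.12 (cv2) and the standard library are available. Lean on these libraries where they do the work, as an engineer would, in place of code of your own. Each camera call takes 0.05 s, during which the arm holds its last target. There are 200 camera calls.

## Task

On the counter is a small wooden turntable with a few things standing on it. Push it round by the upright posts on its rim until the dropper bottle has come round to the front, so that the arrow sticking out from the turntable's foot points straight at it, then let go. Only push with the fingers: do not pick up, touch or tip any of the things on the turntable, and leave the things on the counter round it where they are.

Things in the scene. Friction and masses are not known exactly. Their poses are not given: they have to be found in the camera images.
- turntable_foot: Fixed foot of the turntable: dark steel plate 150 mm across and 10 mm high under the disc, with a flat arrow (16 mm wide, 8 mm high) that sticks out past the disc, tip 140 mm from the axis. Origin on the turning axis at counter height, z up. The arrow runs from the origin along the foot's -x axis, within 30 degrees of world -x. Front: the bottle's centre lies on that -x line.
- turntable_disc: Turning wooden disc, 220 mm across, top 22 mm above the counter. Six upright 10 mm steel posts on the rim, axes 101 mm from the turning axis, at 0, 60, .. 300 degrees from the disc's x axis; ball tops (14 mm) end 103 mm above the counter; inside them a 5 mm raised edge. Origin on the axis, 12 mm above the counter, z up. Turns either way without stops; 1 N at a post moves it, friction stops it.
- dropper_bottle: The thing to bring to the front: small brown glass dropper bottle with a black collar and rubber bulb, 33 mm across and 102 mm tall, its axis about 55 mm (48 to 62) from the turning axis. It stands loose on the disc and turns with it. Origin at the centre of its underside, z up.
- nail_varnish: Small nail-varnish bottle with a long slim cap, 31 mm across, 79 mm tall, also about 55 mm from the turning axis. It stands loose on the disc and turns with it. Origin at the centre of its underside, z up.
- small_glass: Small empty clear drinking glass, 49 mm across, 62 mm tall, also about 55 mm from the turning axis. It stands loose on the disc and turns with it. Origin at the centre of its underside, z up.
- tea_light: Low round tea-light candle, 38 mm across, 15 mm tall, also about 55 mm from the turning axis. It stands loose on the disc and turns with it. Origin at the centre of its underside, z up.
- tape_roll: Bystander: roll of tape lying flat on the counter, 96 mm across, 25 mm high. Origin at the centre of its underside.
- desk_stapler: Bystander: stapler on the counter, 36 x 135 x 42 mm (x, y, z). Origin at the centre of its underside.
- gift_card_pack: Bystander: banded pack of small cards lying on the counter, 84 x 54 x 18 mm (x, y, z). Origin at the centre of its underside.
- drink_dispenser: Obstacle, fixed: tall glass drink dispenser on a wire stand in a wooden tray, left of the work; it fills about x 0.47 to 0.73, y 0.11 to 0.37 up to 430 mm above the counter, so pass over or well in front of it.
- counter_sign: Obstacle, fixed: upright counter sign on a small foot, behind and left of the turntable; it fills about x 0.57 to 0.62, y -0.15 to 0.04 up to 228 mm above the counter. (The side wall right of the turntable stands at y = -0.5.)
Mind the look-alikes: they are no part of the job. Leave any orange look-alike of the nail_varnish alone.

How it is judged:
At the end, for the whole second after the job is handed in: The dropper bottle's centre lies within 15 mm of the line along which the foot's arrow points, on the arrow's side of the axis; the disc is at rest; all four things still stand upright on the disc; tape roll, stapler and card pack are within 20 mm of where they began (y of dropper_bottle in the frame of turntable_foot between -0.015 and 0.015 m and x of dropper_bottle in the frame of turntable_foot below -0.03 m and angular speed of turntable_disc below 0.05 rad/s and linear speed of dropper_bottle below 0.02 m/s and horizontal distance between each of dropper_bottle, nail_varnish, small_glass, tea_light and turntable_foot below 0.09 m and height (world z) of dropper_bottle between 0.015 and 0.032 m and angle between each of dropper_bottle, nail_varnish, small_glass, tea_light's own z axis and vertical below 0.2 rad and height (world z) of nail_varnish between 0.015 and 0.032 m and height (world z) of small_glass between 0.015 and 0.032 m and height (world z) of tea_light between 0.015 and 0.032 m and distance of each of tape_roll, desk_stapler, gift_card_pack from where it was at the start of the episode below 0.02 m); the robot touches nothing.
It fails at once if the robot touches the dropper bottle, nail-varnish bottle, glass or tea light (contact force between any of the fingers, the arm and dropper_bottle above 0.3 N or contact force between any of the fingers, the arm and nail_varnish above 0.3 N or contact force between any of the fingers, the arm and small_glass above 0.3 N or contact force between any of the fingers, the arm and tea_light above 0.3 N).
It fails at once if the dropper bottle, nail-varnish bottle, glass or tea light is lifted off the turntable, or falls off it (height (world z) of any of dropper_bottle, nail_varnish, small_glass, tea_light above 0.04 m or height (world z) of any of dropper_bottle, nail_varnish, small_glass, tea_light below 0.012 m).
It fails at once if the dropper bottle, nail-varnish bottle, glass or tea light is tipped (angle between any of dropper_bottle, nail_varnish, small_glass, tea_light's own z axis and vertical above 0.4 rad).
It fails at once if the tape roll, stapler or card pack is moved by more than 20 mm (distance of any of tape_roll, desk_stapler, gift_card_pack from where it was at the start of the episode above 0.02 m).
It also fails if it takes over 72 s, if anything falls off the work surface, if the arm or the gripper's body presses on something with over 40 N, if the wrist force passes 120 N, or if a joint passes its speed limit or range.

## Working session

There is one attempt and no reset: what is moved stays moved. The work goes in short steps, Python scripts to look and compute and a tool call to move; the robot and the scene stay as the last step left them, time stands still between calls to the robot, and variables do not carry over. Pictures are saved under pics/ and viewed, about 8 in all and at most 12, crops included, and the job is handed in when it is done.

Besides the shell and the picture viewer there is one more tool, called after "Request:" as a command line: name --argument value ..., lists and objects as JSON in quotes. arm_command: Moves the arm, as the interface text tells. Its arguments: {"type":"object","properties":{"series":{"type":"array"},"jaw":{"type":"number"},"force":{"type":"number"}},"required":["series"]}

```bash
mkdir -p pics; cat > h.py <<'E'
import numpy as np, cv2
from station import status, snapshot, camera_params, ticket
from scipy.spatial.transform import Rotation as R
def T(name,s=None):
    p=camera_params(name)
    if 'extrinsics' in p: return p,np.array(p['extrinsics'])
    s=s or status.sense(); M=np.eye(4); M[:3,:3]=R.from_quat(s['tool_rot']).as_matrix(); M[:3,3]=s['tcp_pos']
    return p,M@np.array(p['mount'])
def K(p):
    f=200/np.tan(np.radians(p['fovy'])/2); return np.array([[f,0,p['cx']],[0,f,p['cy']],[0,0,1.]])
def px2w(name,uv,z,s=None):
    p,M=T(name,s)
    n=cv2.undistortPointsIter(np.array(uv,float).reshape(-1,1,2),K(p),np.array([p['k1'],0,0,0.]),None,None,(3,50,1e-10)).reshape(-1,2)
    d=np.c_[n,np.ones(len(n))]@M[:3,:3].T; o=M[:3,3]
    return o+d*((z-o[2])/d[:,2])[:,None]
def w2px(name,X,s=None):
    p,M=T(name,s); X=(np.array(X,float).reshape(-1,3)-M[:3,3])@M[:3,:3]
    return cv2.projectPoints(X,np.zeros(3),np.zeros(3),K(p),np.array([p['k1'],0,0,0.]))[0].reshape(-1,2)
def snap(name,fn):
    s=status.sense(); im=snapshot(name); cv2.imwrite('pics/'+fn,im[:,:,::-1]); return s,im
E
python3 - <<'E'
from h import *
import json
ims=[]
for n in ['scene','side','wrist']:
    s,im=snap(n,n+'0.png'); p,M=T(n); print(n,p['fovy'],p['k1'],np.round(M,3).tolist())
print(s)
a=cv2.imread('pics/scene0.png');b=cv2.imread('pics/side0.png')
cv2.imwrite('pics/w0.png',cv2.imread('pics/wrist0.png'))
E
```

```text
scene 46.02728532221054 -0.009154554667696666 [[-0.765, -0.269, 0.585, -0.18], [-0.644, 0.314, -0.698, 0.794], [0.004, -0.91, -0.414, 0.545], [0.0, 0.0, 0.0, 1.0]]
side 53.18809518317756 -0.07917011224376833 [[0.586, -0.586, 0.56, 0.005], [-0.811, -0.428, 0.4, -0.457], [0.005, -0.688, -0.726, 0.754], [0.0, 0.0, 0.0, 1.0]]
wrist 64.89881967545227 -0.053471316444737294 [[1.0, -0.0, -0.001, 0.625], [-0.0, -0.963, -0.271, 0.07], [-0.001, 0.271, -0.963, 0.373], [0.0, 0.0, 0.0, 1.0]]
{'t': 0.1, 'q': array([-1.78506288e-01,  5.28379135e-01,  1.43378566e+00, -3.08593421e-05,
        1.18142733e+00, -1.78466477e-01]), 'qd': array([ 0.00023591, -0.0035521 , -0.00070963,  0.00092905,  0.0001072 ,
        0.00126897]), 'tau': array([ 4.33945943e-04, -4.43301880e+01, -1.78587180e+01, -2.04061280e-04,
        3.88642526e-03,  1.10165692e-05]), 'tcp_pos': array([6.24341414e-01, 1.35752985e-04, 2.30424191e-01]), 'tool_rot': array([1.25500665e-04, 7.07803906e-01, 1.05653338e-04, 7.06408949e-01]), 'force': array([ 0.36254044, -0.37490622, -0.01548358]), 'ft_torque': array([-0.03432024, -0.00902984,  0.01595734]), 'finger_gap': 1.0000762344174225}
```

View pics/scene0.png

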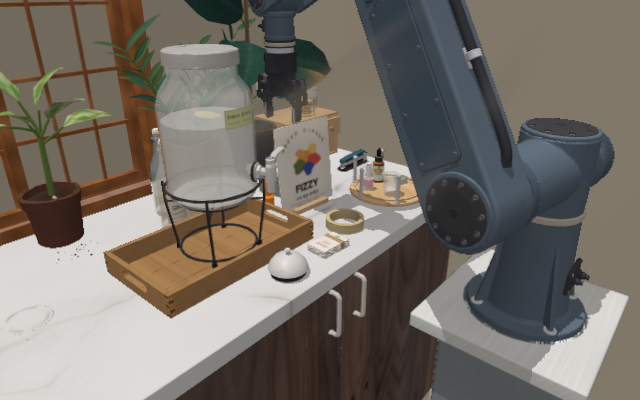

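View pics/wrist0.png

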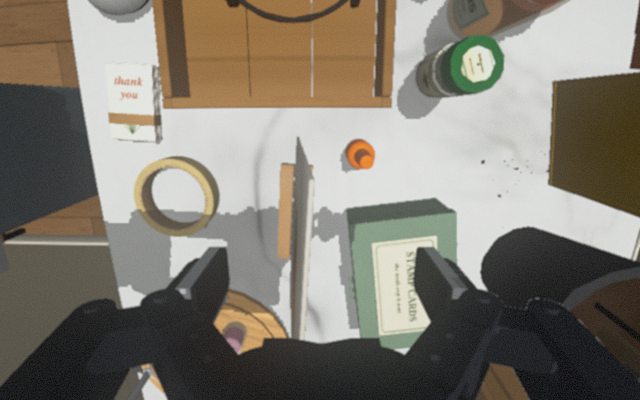

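View pics/side0.png

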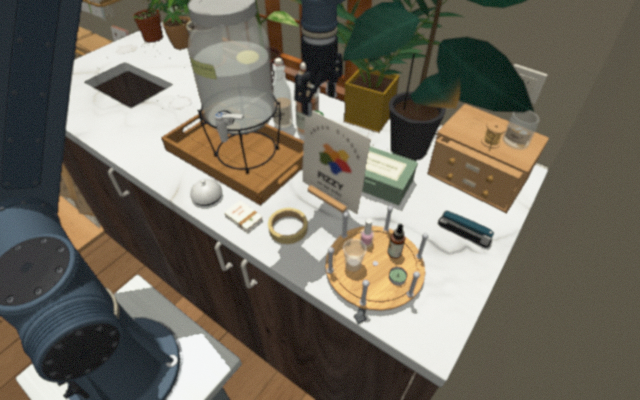

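The side view shows the turntable near (375,267): dropper bottle (397,242), varnish (367,236), glass (354,255), tea light (398,276) and the arrow tip near (361,314). The orange look-alike is in the wrist view at (360,155), off the turntable behind the sign. Next I'll enlarge the turntable and measure it.

```bash
python3 - <<'E'
from h import *
im=cv2.imread('pics/side0.png')
c=cv2.resize(im[195:330,310:445],None,fx=4.4,fy=4.4,interpolation=cv2.INTER_CUBIC)
cv2.imwrite('pics/c1.png',c)
hsv=cv2.cvtColor(im,cv2.COLOR_BGR2HSV)
m=cv2.inRange(hsv,(8,70,110),(25,255,255)); m[:215]=0;m[:,:315]=0;m[:,440:]=0
m=cv2.morphologyEx(m,cv2.MORPH_CLOSE,np.ones((9,9)))
cs,_=cv2.findContours(m,0,2); k=max(cs,key=cv2.contourArea); h=cv2.convexHull(k)
# rim points on plane z=.022 -> circle fit
P=px2w('side',h.reshape(-1,2),0.022)[:,:2]
A=np.c_[2*P,np.ones(len(P))]; x=np.linalg.lstsq(A,(P**2).sum(1),rcond=None)[0]; print('c',x[:2],'r',np.sqrt(x[2]+x[:2]@x[:2]))
print(np.round(np.hypot(*(P-x[:2]).T),3))
print(px2w('side',[[361,314],[375,267]],0.008))
E
```

```text
c [ 0.47224417 -0.26100004] r 0.1090789141679198
[0.11  0.11  0.11  0.109 0.109 0.109 0.108 0.108 0.108 0.108 0.109 0.109
 0.109 0.109 0.109 0.109 0.11  0.109 0.109 0.109 0.11  0.11  0.11  0.11
 0.11  0.109 0.109 0.109 0.109 0.109 0.109 0.109 0.109 0.108 0.107 0.107
 0.109 0.109 0.11  0.11  0.11  0.109]
[[ 0.36123807 -0.29708897  0.008     ]
 [ 0.47571802 -0.2614121   0.008     ]]
```

View pics/c1.png

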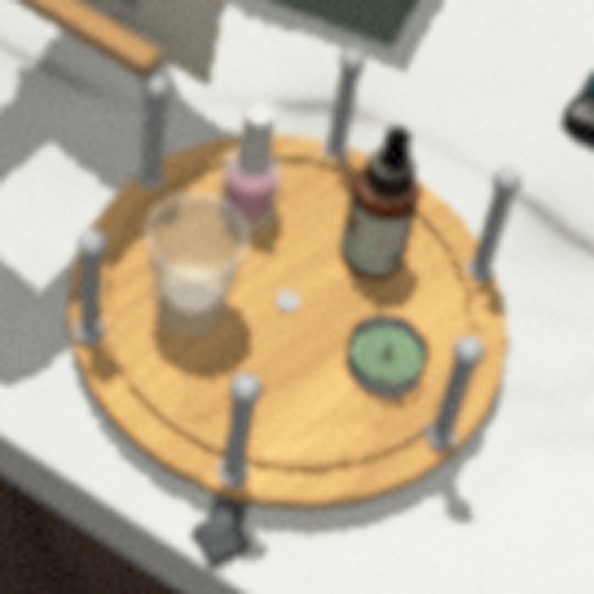

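The crop confirms the dropper bottle: brown glass, black collar and bulb at crop (380,205). The pink varnish bottle (250,170), the glass (197,260) and the green tea light (388,355) stand with it. The six post tops are also visible, and the arrow head is at about (218,540). The rim fit gives r = 109 mm against 110, so it agrees.

```bash
python3 - <<'E'
from h import *
f=lambda uv:np.array(uv,float)/4.4+[310,195]-0.4
C=np.array([.4725,-.261])
def pol(uv,z,l):
    P=px2w('side',f(uv),z)[:,:2]
    for p in P: d=p-C; print(l,np.round(p,4),'r',round(np.hypot(*d)*1e3,1),'ang',round(np.degrees(np.arctan2(d[1],d[0])),1))
pol([[155,83],[350,60],[508,180],[468,348],[245,385],[92,240]],.096,'post')
pol([[150,180],[337,152],[484,272],[442,440],[233,475],[90,336]],.024,'postbase')
pol([[288,300]],.024,'hub'); pol([[398,134]],.121,'bulbtop'); pol([[374,262]],.022,'bottlebase')
pol([[388,352]],.037,'tea');pol([[197,226]],.084,'glasstop');pol([[259,112]],.099,'varn')
im=cv2.imread('pics/side0.png'); g=im.max(2).copy()
m=(g<100).astype(np.uint8); m[:308]=0; m[330:]=0; m[:,:350]=0; m[:,372:]=0
ys,xs=np.nonzero(m); print(np.c_[xs,ys,g[ys,xs]].tolist())
P=px2w('side',np.c_[xs,ys],.008)[:,:2]-C
r=np.hypot(*P.T);a=np.degrees(np.arctan2(P[:,1],P[:,0])); 
k=r>.11
print(np.c_[r*1e3,a][k].round(1).tolist()); print(P[k].mean(0),np.degrees(np.arctan2(*P[k].mean(0)[::-1])))
for n,uv in [('stapler',[466,228]),('card',[242,216]),('tape',[288,225])]: print(n,px2w('side',[uv],.02))
E
```

```text
post [ 0.5013 -0.159 ] r 105.9 ang 74.2
post [ 0.5721 -0.2302] r 104.3 ang 17.2
post [ 0.5493 -0.3297] r 103.0 ang -41.8
post [ 0.4534 -0.3572] r 98.1 ang -101.2
post [ 0.3799 -0.2871] r 96.2 ang -164.3
post [ 0.4042 -0.1891] r 99.2 ang 133.5
postbase [ 0.4976 -0.1621] r 102.1 ang 75.8
postbase [ 0.5721 -0.2325] r 103.6 ang 16.0
postbase [ 0.5479 -0.3322] r 103.7 ang -43.3
postbase [ 0.4496 -0.3597] r 101.3 ang -103.0
postbase [ 0.3769 -0.2895] r 99.7 ang -163.4
postbase [ 0.4001 -0.1923] r 99.8 ang 136.5
hub [ 0.4751 -0.26  ] r 2.8 ang 20.1
bulbtop [ 0.523  -0.2802] r 54.0 ang -20.8
bottlebase [ 0.522  -0.2832] r 54.3 ang -24.1
tea [ 0.4691 -0.3179] r 57.0 ang -93.4
glasstop [ 0.4473 -0.2197] r 48.4 ang 121.4
varn [ 0.5133 -0.212 ] r 63.7 ang 50.2
[[359, 308, 92], [360, 308, 84], [361, 308, 88], [362, 308, 87], [359, 309, 78], [360, 309, 66], [361, 309, 66], [362, 309, 62], [363, 309, 71], [364, 309, 77], [365, 309, 92], [359, 310, 90], [360, 310, 90], [361, 310, 77], [362, 310, 71], [363, 310, 56], [364, 310, 62], [365, 310, 83], [361, 311, 99], [362, 311, 84], [363, 311, 63], [364
[... 1274 characters left out ...]
, -157.6], [128.8, -165.3], [128.1, -164.5], [127.4, -163.6], [126.1, -161.9], [125.0, -160.1], [124.4, -159.2], [123.9, -158.3], [123.5, -157.4], [130.2, -164.2], [127.1, -159.9], [126.6, -159.0], [126.1, -158.2], [125.6, -157.3], [132.3, -163.9], [131.6, -163.1], [131.0, -162.3], [130.4, -161.4], [129.8, -160.6], [129.3, -159.7], [128.7, -158.9], [128.2, -158.0], [133.7, -162.8], [133.1, -162.0], [132.5, -161.2], [131.9, -160.4], [135.8, -162.6], [135.2, -161.8], [153.7, -167.0], [155.6, -166.7], [154.9, -166.0]]
[-0.11899101 -0.04036945] -161.2597404476115
stapler [[ 0.69091246 -0.38545491  0.02      ]]
card [[0.40432517 0.07284021 0.02      ]]
tape [[ 0.44854018 -0.03562294  0.02      ]]
```

The numbers:
- **Axis:** about (0.474, -0.261).
- **Arrow:** points along about -162.5°.
- **Bottle:** at about -23.5°, so the turn needed is about -139° (clockwise).
- **Posts:** at 16° + 60°k.

Plan: straddle the post at -44° with partly open jaws aligned along the rim, then lead it round the right and front. Rise and move above it first.

Request:
arm_command --series '[[[-25,0,0,0],[-25,0,0,0],[-25,0,0,0],[0,-33,-7,0],[0,-33,-7,0],[0,-33,-7,0],[0,-33,-7,0],[0,-33,-7,0],[0,-33,-7,0],[0,-33,-7,0]]]' --jaw 38 --force 20

```text
t: 1.15
tcp_pos: [0.5753, -0.2321, 0.3059]
tool_rot: [0.0, 0.707, 0.0, 0.707]
force: [-0.1, 0.4, 0.2]
finger_gap: 0.377
```

Request:
arm_command --series '[[[0,-33,-8,-0.13],[0,0,0,-0.135],[0,0,0,-0.135],[0,0,0,-0.135],[0,0,0,-0.135],[0,0,0,-0.135],[30,0,0,0],[30,0,0,0],[30,0,0,0],[0,0,0,0]]]'

```text
t: 2.15
tcp_pos: [0.565, -0.2619, 0.2115]
tool_rot: [-0.274, 0.653, 0.28, 0.649]
force: [-0.5, -0.0, -0.3]
finger_gap: 0.378
```

Request:
arm_command --series '[[[0,-13,-21,0],[0,-13,-21,0],[0,-13,-20.5,0],[0,0,0,0],[0,0,0,0]]]'

```text
t: 2.65
tcp_pos: [0.553, -0.3366, 0.2174]
tool_rot: [-0.277, 0.65, 0.276, 0.651]
force: [-0.9, -0.2, -0.2]
finger_gap: 0.379
```

```bash
python3 - <<'E'
from h import *
s,im=snap('wrist','wrist1.png'); print(s['tcp_pos'],R.from_quat(s['tool_rot']).as_matrix().round(3).tolist())
print(w2px('wrist',[[.474+.101*np.cos(a),-.2614+.101*np.sin(a),.096] for a in np.radians([16.2,-43.8,-103.8])]+[s['tcp_pos']],s).round(0).tolist())
E
```

```text
[ 0.55300583 -0.33655543  0.21744947] [[0.001, -0.72, 0.694], [-0.0, 0.694, 0.72], [-1.0, -0.001, 0.001]]
[[425.0, 122.0], [319.0, 182.0], [212.0, 123.0], [318.0, 254.0]]
```

View pics/wrist1.png

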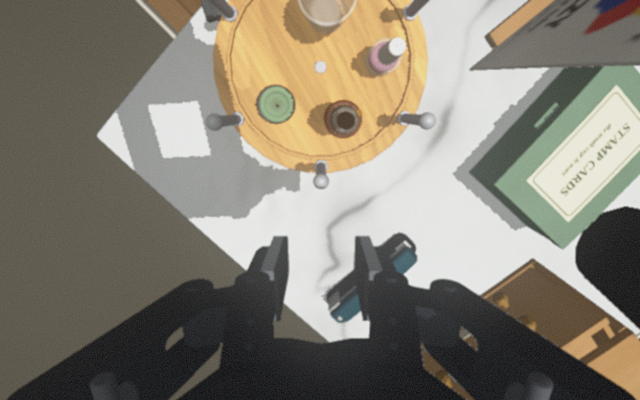

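The wrist view shows the post ball at (321,181) against a prediction of (319,182). The dropper bulb is at (344,118) and the hub at (320,67), all consistent with the measurements. Descend over the post.

Request:
arm_command --series '[[[15,4,0,0],[20,0,0,0],[20,0,0,0],[20,0,0,0],[20,0,0,0],[15,0,0,0],[15,0,0,0],[15,0,0,0],[12,0,0,0],[0,0,0,0]]]'

```text
t: 3.7
tcp_pos: [0.5489, -0.3324, 0.0623]
tool_rot: [-0.276, 0.651, 0.278, 0.65]
force: [-0.8, -0.1, 0.4]
finger_gap: 0.383
```

```bash
python3 - <<'E'
from h import *
s=status.sense()
print(s['tcp_pos'],s['force'],s['finger_gap'])
# wrist1 measurement
s1=dict(tcp_pos=[ 0.55300583,-0.33655543,0.21744947],tool_rot=R.from_matrix([[0.001,-0.72,0.694],[0,0.694,0.72],[-1,-0.001,0.001]]).as_quat())
h=px2w('wrist',[[320,67]],.024,s1)[0]; b=px2w('wrist',[[344,117]],.118,s1)[0]
bb=px2w('wrist',[[344,119]],.11,s1)[0]
print(h,b,bb,[np.degrees(np.arctan2(*(x[:2]-[.474,-.2614])[::-1])) for x in (b,bb)])
E
```

```text
[ 0.54889055 -0.33238509  0.06230941] [-0.83122178 -0.06820679  0.43601425] 0.38266473553631963
[ 0.47439023 -0.25997879  0.024     ] [ 0.52041506 -0.27925496  0.118     ] [ 0.52207578 -0.28001305  0.11      ] [np.float64(-21.040749224864285), np.float64(-21.16444832874141)]
```

Request:
arm_command --series '[[[0,0,0,0],[0,0,0,0],[0,0,0,0],[0,0.03,-2.6,0.025],[0,0.03,-2.6,0.025],[0,0.03,-2.6,0.025],[0,0.03,-2.6,0.025],[0,0.13,-5.15,0.05],[0,0.13,-5.15,0.05],[0,0.13,-5.15,0.05]]]' --jaw 20

```text
t: 4.7
tcp_pos: [0.5298, -0.3499, 0.0644]
tool_rot: [-0.193, 0.68, 0.192, 0.681]
force: [0.4, 0.7, 0.2]
finger_gap: 0.196
```

Request:
arm_command --series '[[[0,0.13,-5.15,0.05],[0,0.13,-5.15,0.05],[0,0.13,-5.15,0.05],[0,0.13,-5.15,0.05],[0,0.13,-5.15,0.05],[0,0.13,-5.15,0.05],[0,0.13,-5.15,0.05],[0,0.13,-5.15,0.05],[0,0.13,-5.15,0.05],[0,0.13,-5.15,0.05]]]'

```text
t: 5.7
tcp_pos: [0.4812, -0.3656, 0.0645]
tool_rot: [-0.019, 0.707, 0.018, 0.707]
force: [0.9, -0.3, 0.6]
finger_gap: 0.199
```

```bash
python3 - <<'E'
from h import *
snap('side','side2.png'); im=cv2.imread('pics/side2.png')
cv2.imwrite('pics/c2.png',cv2.resize(im[150:340,280:470],None,fx=3,fy=3,interpolation=cv2.INTER_CUBIC))
E
```

```text
(no output)
```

View pics/c2.png

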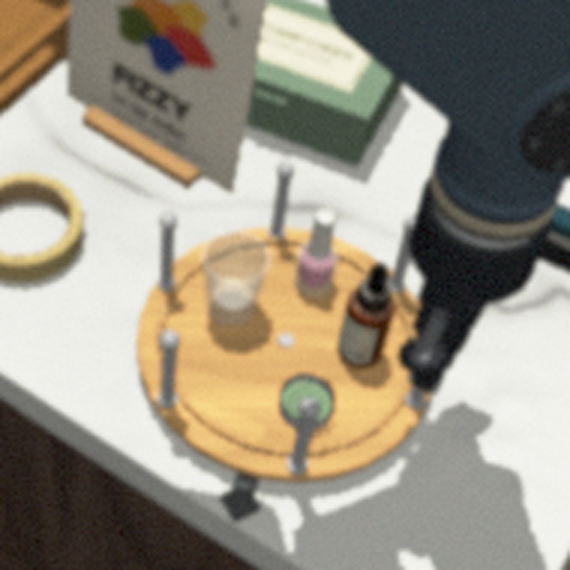

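The disc is turning with all four things upright, and the bottle is now at crop (368,320). Continue.

Request:
arm_command --series '[[[0,0.13,-5.15,0.05],[0,0.13,-5.15,0.05],[0,0.13,-5.15,0.05],[0,0.13,-5.15,0.05],[0,0.13,-5.15,0.05],[0,0.13,-5.15,0.05],[0,0.13,-5.15,0.05],[0,0.13,-5.15,0.05],[0,0.13,-5.15,0.05],[0,0.13,-5.15,0.05]]]'

```text
t: 6.75
tcp_pos: [0.4313, -0.3557, 0.0645]
tool_rot: [0.156, 0.689, -0.157, 0.69]
force: [0.7, -1.0, 0.5]
finger_gap: 0.2
```

Request:
arm_command --series '[[[0,0.13,-5.15,0.05],[0,0.13,-5.15,0.05],[0,0.13,-5.15,0.05],[0,0.13,-5.15,0.05],[0,0.13,-5.15,0.05],[0,0.13,-5.15,0.05],[0,0.13,-5.15,0.05],[0,0.13,-5.15,0.05],[0,0.13,-5.15,0.05],[0,0.13,-5.15,0.05]]]'

```text
t: 7.75
tcp_pos: [0.3921, -0.3229, 0.0645]
tool_rot: [0.322, 0.629, -0.323, 0.63]
force: [-0.1, -1.7, -0.2]
finger_gap: 0.201
```

Request:
arm_command --series '[[[0,0.13,-5.15,0.05],[0,0.13,-5.15,0.05],[0,0.13,-5.15,0.05],[0,0.13,-5.15,0.05],[0,0.13,-5.15,0.05],[0,0.13,-5.15,0.05],[0,0.13,-5.15,0.05],[0,0.03,-2.6,0.025],[0,0.03,-2.6,0.025],[0,0,0,0]]]'

```text
t: 8.75
tcp_pos: [0.375, -0.2847, 0.0643]
tool_rot: [0.441, 0.553, -0.44, 0.553]
force: [0.6, -0.6, 0.1]
finger_gap: 0.2
```

```bash
python3 - <<'E'
from h import *
s=status.sense(); d=np.array(s['tcp_pos'])[:2]-[.474,-.2614]; print(s['t'],s['tcp_pos'],s['force'],np.hypot(*d),np.degrees(np.arctan2(d[1],d[0])))
snap('side','side3.png'); im=cv2.imread('pics/side3.png')
cv2.imwrite('pics/c3.png',cv2.resize(im[150:340,280:470],None,fx=3,fy=3,interpolation=cv2.INTER_CUBIC))
E
```

```text
8.75 [ 0.3749837  -0.28465764  0.06433339] [ 0.56419444 -0.60916182  0.08440824] 0.101711085713918 -166.7815866215356
```

View pics/c3.png

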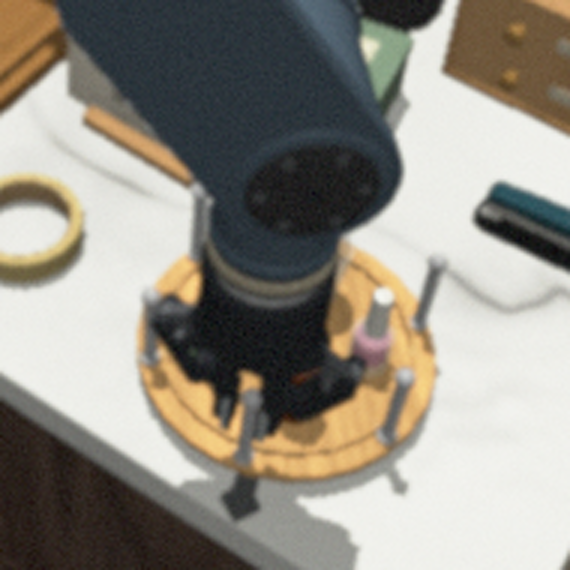

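The held post is at about -163°, with its base at crop (243,462). That makes roughly 119° turned and 21° to go. Everything stands where visible, though the gripper hides the bottle.

Request:
arm_command --series '[[[0,0.03,-2.6,0.025],[0,0.1,-5.15,0.05],[0,0.1,-5.15,0.05],[0,0.1,-5.15,0.05],[0,0.1,-5.15,0.05],[0,0.1,-5.15,0.05],[0,0.03,-2.6,0.025],[0,0.03,-2.6,0.025],[0,0.03,-2.6,0.025],[0,0,0,0]]]'

```text
t: 9.8
tcp_pos: [0.373, -0.2485, 0.0643]
tool_rot: [0.53, 0.468, -0.53, 0.468]
force: [0.8, 0.5, -0.9]
finger_gap: 0.2
```

Request:
arm_command --series '[[[0,0,0,0],[0,0,2.5,0],[0,0,0,0],[0,0,0,0],[-5,0,0,0],[-15,0,0,0],[-30,0,0,0],[-40,0,0,0],[-40,0,0,0],[-40,0,0,0]]]' --jaw 36

```text
t: 10.8
tcp_pos: [0.3724, -0.251, 0.2362]
tool_rot: [-0.53, -0.468, 0.53, -0.468]
force: [-0.1, -0.9, -0.9]
finger_gap: 0.357
```

Request:
arm_command --series '[[[-10,-20,0,0],[0,-40,0,0],[0,-40,0,0],[0,-20,0,0],[0,0,0,0],[0,0,0,0]]]'

```text
t: 11.4
tcp_pos: [0.254, -0.237, 0.2448]
tool_rot: [-0.53, -0.467, 0.53, -0.468]
force: [-1.0, -0.1, -0.4]
finger_gap: 0.358
```

```bash
python3 - <<'E'
from h import *
s,_=snap('side','side4.png'); print(s['tcp_pos'],s['tool_rot'].tolist()); im=cv2.imread('pics/side4.png')
s,_=snap('wrist','wrist4.png'); w=cv2.imread('pics/wrist4.png')
a=cv2.resize(im[180:330,310:445],None,fx=3,fy=3,interpolation=cv2.INTER_CUBIC)
b=cv2.resize(w,(640-240,250))
o=np.zeros((450,805,3),np.uint8); o[:,:405]=a; o[:250,405:]=b; cv2.imwrite('pics/c4.png',o[:,:800])
E
```

```text
[ 0.25398319 -0.23700374  0.24476219] [-0.5303845454236286, -0.46704335415952697, 0.5303850377240218, -0.46824614367838374]
```

View pics/c4.png

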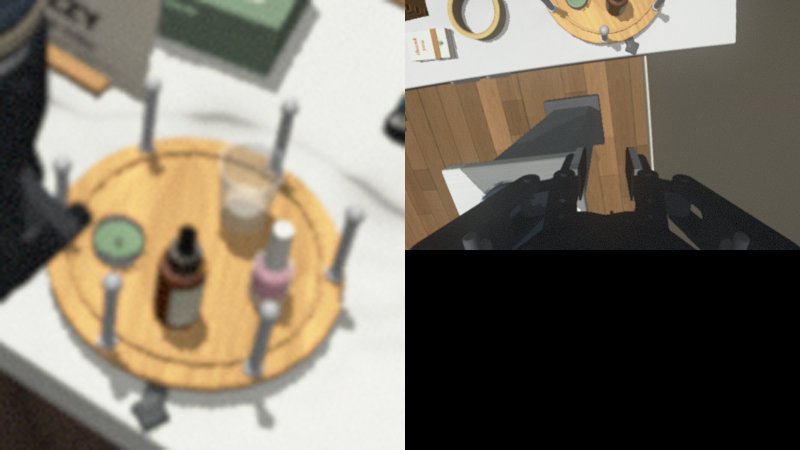

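The bottle now stands upright with its bulb at (187,232) and base near (180,317), close to the line to the arrow head at (150,412). All four things are upright. Now to measure it.

```bash
python3 - <<'E'
from h import *
C=np.array([.474,-.261]); f=lambda uv:np.array(uv,float)/3+[310,180]-.33
u=np.array([np.cos(np.radians(-162.5)),np.sin(np.radians(-162.5))])
for l,uv,z in [('bulb',[187,233],.12),('bulbmid',[187,245],.112),('base',[180,317],.022),('arrowhead',[150,412],.008),('arrowtip',[147,430],.008),('post',[107,342],.024),('post2',[256,370],.024),('post3',[338,272],.024),('post4',[149,147],.024)]:
    d=px2w('side',[f(uv)],z)[0,:2]-C; print(l,'r',round(np.hypot(*d)*1e3,1),'ang',round(np.degrees(np.arctan2(d[1],d[0])),1),'lateral mm',round(1e3*(u[0]*d[1]-u[1]*d[0]),1))
E
```

```text
bulb r 55.1 ang -165.6 lateral mm -3.0
bulbmid r 58.5 ang -163.9 lateral mm -1.4
base r 56.3 ang -160.7 lateral mm 1.8
arrowhead r 125.7 ang -162.7 lateral mm -0.3
arrowtip r 138.9 ang -162.0 lateral mm 1.1
post r 101.2 ang 173.6 lateral mm -41.0
post2 r 101.9 ang -125.7 lateral mm 61.0
post3 r 102.7 ang -64.5 lateral mm 101.7
post4 r 101.7 ang 52.3 lateral mm -58.1
```

The bottle is within about 3 mm of the arrow line (limit 15 mm), and the gripper is clear. Handing in.

```bash
python3 -c "
from h import *
s=status.sense();print(s['t'],s['force'].round(2),abs(s['qd']).max());print(ticket.sign_off())"
```

```text
11.5 [ 0.41 -0.24 -0.27] 0.008591828109893675
the job is handed in; nothing more can be done
None
```

I turned the disc about 140° clockwise by leading one rim post between the half-open fingers. Then I let go, lifted clear and handed in at 11.5 s of the 72 s allowed.

- **Bottle:** in the last side picture the dropper bottle stands about 55 to 58 mm from the axis and within about 3 mm of the arrow line (limit 15 mm). Its bulb and base readings differ by about 5 mm, on opposite sides of the line.
- **Other things:** all four things stand upright on the disc, and the arm touches nothing.
- **Not measured:** I never went near the tape roll, stapler or card pack. I did not measure their positions again at the end. I also did not measure the disc's speed, only let go and waited about 1.5 s before handing in.

No check failed.

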